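Lock the gate of the canister lane

TASK

Swing the gate of the canister lane fully shut, so that the hole at its end lies between the two fork lugs, then take the long locking pin from the white rack and drop it from above through all three holes until its collar rests on the upper lug. The two short pins in the rack are not long enough; let go of the long one when it is all the way down.

Things in the scene. Friction and masses are not known exactly. Their poses are not given: they have to be found in the camera images.
- fork_hole (a point): Centre of the top face of the fork's upper lug, in its hole. Two fixed level steel lugs, 6 mm thick (36-42, 68-74 mm above table), 76 x 64 mm, 30 mm holes in line, on the near side of the canister lane. z up; x across the lane: the gate's upright hinge axis is 140 mm along +x; y along the lane: canisters (d 80, tops at 118 mm) stand over 75 mm away at +y. Base plate below, 8 mm. Lane pose varies.
- gate (a joint): Gate angle (rad) about its upright hinge: 0 shut at its stop, its hole then exactly between the lugs' holes; grows to 1.4 swinging open, anticlockwise from above, towards -y of fork_hole. Flat steel bar 18 x 6 mm, 52-58 mm above the table, ending in a 64 mm square plate with a 34 mm hole 140 mm from the hinge. Light friction (about 1 N at the post); stays where left.
- gate_grip (a point): Middle of the black upright grip post on the gate, 86 mm above the table: a cylinder 16 mm in diameter, from 58 to 112 mm above the table, 75 mm from the hinge axis. It moves with the gate.
- pin_long_grip (a point): Middle of the long pin's black handle (d 20, 54 mm tall). Below: steel collar d 46, 4 mm thick, underside 31 mm below this point; then a 12 mm shank, 62 mm long, tapered tip. 0.14 kg. z: pin axis, up. Stands 22 mm deep in one of 3 holes, 70 mm apart, of a white rack 32 mm high; the other 2 pins differ only in short shanks (24, 30 mm): the long one stands tallest. Fully down: 31 mm above fork_hole.
Not all that is in view belongs to the job. What is shaped like the part that bears pin_long_grip but green is not meant.

How it is judged:
By the outcome, as a careful person would: the job done as asked, in the order asked, and still so for the second after the job is handed in, with the robot touching nothing.
It also fails if it takes over 54 s, if anything falls off the work surface, if the arm or the gripper's body presses on something with over 40 N, if the wrist force passes 120 N, or if a joint passes its speed limit or range.

ROBOT

A 6-joint arm with a two-finger parallel gripper is mounted at the origin on the work surface. World frame = base frame: x ahead of the robot, y to its left, z up, the work surface at z = 0. Lengths are in m, angles in rad, forces in N, time in s.
With the tool pointing down it reaches from about 0.35 to 0.975 m from the base axis. Payload 4.9 kg.
Tool frame: the origin (TCP) lies where the fingers leave the gripper's body, on its centre line; the fingertips stand 73 mm ahead of it and the grasp point (between the pads) lies 54 mm ahead of it; x points along the fingers, y is the direction in which the jaws open and shut, and the axes are right-handed (so a half turn about x gives the same grasp; the last joint's range is limited). The gripper opens to 85 mm and grips with 20 to 120 N. Pads are 22 mm wide; open, the fingers measure 114 mm over their backs; the gripper's body (76 mm by 85 mm) begins 54 mm behind the grasp point. The pads swing forward as they close: fully open they stand 13 mm farther back than shut.
Start: joints at [1.108, 0.053, 1.613, -0, 1.476, -0.119], TCP at [0.211, 0.588, 0.304] pointing down, gripper open.
Joint ranges: [-3.01, 3.01], [-1.01, 2.22], [0.06, 2.58], [-1.02, 4.17], [0.09, 2.62], [-3.14, 3.14]. Speed limits (rad/s): [2.57, 2.57, 3.14, 3.14, 3.14, 3.14].

INTERFACE

Orientations are given as a rotation vector (axis times angle).
In Python, from workcell import arm gives the robot as it stands.
- The arm moves only by the shell command python3 -m creep 'ROWS' [OPENING]. ROWS is JSON, a list of rows, each a list of 2 entries, a list of its own where there are three numbers: the shift along the tool's x, y, z in units of 25 mm (1.0 is 25 mm), then the turn, a rotation vector about the tool's x, y, z in units of 8 degrees (1.0 is 8 degrees). A call has 1 to 8 rows; each row is the pose to reach, as a shift and turn from the pose commanded when the call began, along the tool's axes at that moment; what a row does not reach only later rows make up. A row lasts 1/10 s, in which the tool goes at most 50 mm and 8.59 degrees, less where a joint would pass 70% of its speed; a pose out of reach is approached as far as the arm can. A call with a gripper value outside its range is refused whole. OPENING is the opening, from 0 (shut) to 1 (fully open), set as the call begins (- or left out, the last holds). The fingers move at their own pace and stop on an object; the grip force is fixed at half the most. Time passes only in rows, so rows that repeat a pose let the fingers close. It gives the time, the measured TCP pose, the force and the opening at its end, in the units of the state.
- arm.read_state(): the state, without advancing time (a new reading comes with each control period).
- arm.camera(name): name is "scene" or "top" or "wrist"; returns (picture, depth): 400x640x3 uint8, red, green, blue; 400x640 float32, m along the optical axis (not along the pixel's ray), 0 where there is no reading.
- arm.camera_model(name): a dict with "mtx" (3x3 intrinsics, pixels), "D" ([k1, k2, p1, p2, k3] as OpenCV has them; the pictures are not rectified), "rvec" (rotation vector, rad) and "tvec" (3), from world to camera coordinates, as OpenCV has them. Camera axes: x right, y down, z forward; pixel columns grow to the right and rows downward; lengths in m; the calibration is good to about 2 mm. A picture is of the moment at which its call begins: read the wrist's pose just before it. camera_model takes no time and is no camera call; for the wrist camera it gives the pose at the moment of the call.
- arm.close_job(): hands the job in, once; it reports no verdict.
Trained networks look in the newest picture that a camera, given by its name, has taken for a name from the list of things; names that differ only in an ending like _2 or _b are one class to them, and where a whole thing is asked for, a point or a joint stands for the part that bears it (a point fixed in the world has none). Each returns a list of dicts, best first, with "conf" (0 to 1); they miss things now and then, are a little off and sometimes report something else, mostly with a low value. They report only what shows in the picture. A call takes as long as a camera call. They do not tell look-alikes from the thing itself.
- arm.find_in(camera, thing): "position" ([x, y, z] in m, in world coordinates, good to about 4 mm: the middle of the surface that is visible of it).
The state is a dict: "time": time; "joints": joint angles; "dq": joint speeds; "effort": joint torques, N m; "tcp_pos": TCP position; "eef_rot": TCP orientation; "ft_force": force on the tool from outside, world axes, zero at the start; "moment": the same for the moment, N m; "width": opening from 0.0 (shut) to 1.0 (fully open).
Only numpy, scipy, OpenCV 4.12 (cv2) and the standard library are available. Lean on these libraries where they do the work, as an engineer would, in place of code of your own. Each camera call takes 0.05 s, during which the arm holds its last target. There are 200 camera calls.

## Working session

There is one attempt and no reset: what is moved stays moved. The work goes in short steps, Python scripts to look and compute and a shell command to move; the robot and the scene stay as the last step left them, time stands still between calls to the robot, and variables do not carry over. Pictures are saved under pics/ and viewed, about 8 in all and at most 12, crops included, and the job is handed in when it is done.

```bash
mkdir -p pics; ls; cat > h.py <<'E'
import numpy as np, cv2
from scipy.spatial.transform import Rotation as R
from workcell import arm
def model(n):
    m=arm.camera_model(n); return np.array(m["mtx"],float),np.array(m["D"],float),R.from_rotvec(np.ravel(m["rvec"])).as_matrix(),np.ravel(m["tvec"])
def world(n,uv,d):
    K,D,Rm,t=model(n); uv=np.atleast_2d(np.array(uv,float))
    p=cv2.undistortPoints(uv[:,None],K,D)[:,0]; d=np.ravel(d)
    return (np.c_[p,np.ones(len(p))]*d[:,None]-t)@Rm
def atz(n,uv,z):
    K,D,Rm,t=model(n); p=cv2.undistortPoints(np.array([[uv]],float),K,D)[0,0]
    c=-Rm.T@t; r=Rm.T@np.r_[p,1]; return c+r*(z-c[2])/r[2]
def pix(n,X):
    K,D,Rm,t=model(n); return cv2.projectPoints(np.atleast_2d(X).astype(float),cv2.Rodrigues(Rm)[0],t,K,D)[0][:,0]
def shot(n,f):
    i,d=arm.camera(n); cv2.imwrite(f"pics/{f}.png",i[...,::-1]); np.savez(f"pics/{f}.npz",i=i,d=d); return i,d
def to_tool(target,rot=None):
    s=arm.read_state(); T=R.from_rotvec(s["eef_rot"])
    return T.inv().apply(np.array(target)-np.array(s["tcp_pos"]))/0.025
E
python3 - <<'E'
from h import *
np.set_printoptions(precision=4,suppress=True)
for n in("top","scene"):
    i,d=shot(n,n+"0")
    for t in("fork_hole","gate","gate_grip","pin_long_grip"):
        for r in arm.find_in(n,t)[:5]: p=np.array(r["position"]); print(n,t,round(r["conf"],2),p,pix(n,p)[0])
s=arm.read_state(); print(s); print(R.from_rotvec(s["eef_rot"]).as_matrix())
a=cv2.imread("pics/top0.png");b=cv2.imread("pics/scene0.png")
E
```

```text
pics
top fork_hole 0.97 [0.5389 0.1362 0.0075] [207.7487 203.1794]
top gate 0.85 [ 0.6014 -0.0369  0.0577] [283.1604 170.7251]
top gate_grip 0.74 [ 0.6074 -0.0407  0.0545] [285.0582 168.0381]
top pin_long_grip 0.85 [ 0.5656 -0.2956  0.0777] [407.9052 184.1769]
top pin_long_grip 0.81 [ 0.4494 -0.3145  0.0658] [417.8546 240.3717]
top pin_long_grip 0.8 [ 0.6518 -0.2288  0.0684] [373.9669 144.1968]
top pin_long_grip 0.59 [ 0.5808 -0.3902  0.0674] [452.0601 176.3944]
scene fork_hole 0.69 [0.5991 0.1392 0.0091] [417.005  296.5295]
scene gate_grip 0.92 [ 0.615  -0.0314  0.056 ] [331.5377 247.9661]
scene pin_long_grip 0.85 [ 0.4529 -0.3149  0.066 ] [259.7315 148.4811]
scene pin_long_grip 0.74 [ 0.5925 -0.3873  0.0651] [194.8207 171.9804]
scene pin_long_grip 0.56 [ 0.5719 -0.2972  0.0775] [232.2837 176.5533]
{'time': 0.5, 'joints': array([ 1.108 ,  0.0527,  1.6129,  0.    ,  1.476 , -0.119 ]), 'dq': array([ 0.0007, -0.0004, -0.0022,  0.0013,  0.0037, -0.001 ]), 'effort': array([  0.0002, -39.3216, -37.0026,  -0.0001,   0.0013,   0.    ]), 'tcp_pos': array([0.2106, 0.5884, 0.3039]), 'eef_rot': array([ 0.2697,  1.554 , -0.2698]), 'ft_force': array([ 0.4777, -0.1158,  0.0678]), 'moment': array([-0.042 , -0.0326, -0.0073]), 'width': 1.0028425426471548}
[[-0.      0.337   0.9415]
 [-0.      0.9415 -0.337 ]
 [-1.     -0.0001 -0.    ]]
```

View pics/top0.png

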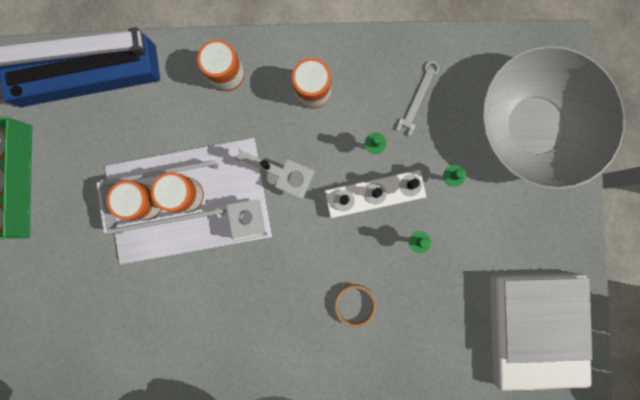

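View pics/scene0.png

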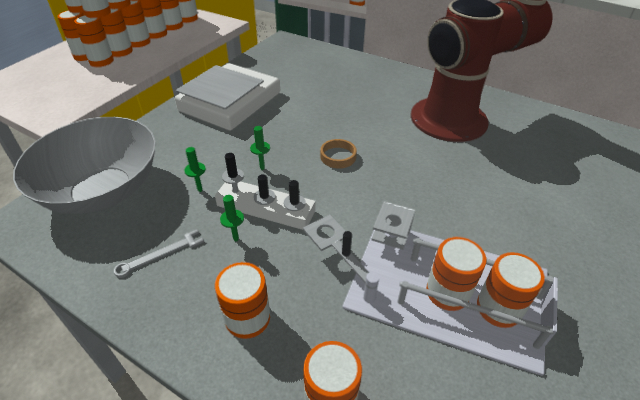

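The top picture shows the fork lug hole at about (245,217), gate plate (296,178), black post (264,163), hinge (235,152) and three black-handled pins in the white rack at (343,198), (376,191) and (412,182). Green decoys are at (375,143), (455,176) and (420,242). In the scene picture the tallest black pin is the leftmost, (231,165), which is the top-view (412,182) one. Next I check that with depth and a close crop.

```bash
python3 - <<'E'
from h import *
np.set_printoptions(precision=4,suppress=True)
z=np.load("pics/top0.npz"); i,d=z["i"],z["d"]
z2=np.load("pics/scene0.npz"); j=z2["i"]
def pts(u0,u1,v0,v1):
    v,u=np.mgrid[v0:v1,u0:u1]; v=v.ravel();u=u.ravel(); dd=d[v,u]; k=dd>0
    return world("top",np.c_[u,v][k],dd[k]), i[v,u][k].astype(int)
P,C=pts(325,430,165,220)
dark=C.max(1)<60
hi=P[:,2]>0.06
Q=P[dark&hi]
for y0 in range(3): pass
import scipy.cluster.vq as vq
c,l=vq.kmeans2(Q[:,:2],3,seed=1,minit='++')
for k in range(3): q=Q[l==k]; print("pin",len(q),q.mean(0),q[:,2].max(), q[q[:,2]>q[:,2].max()-.01].mean(0))
P,C=pts(225,268,195,240); k=(abs(P[:,2]-.074)<.006); print("lug",k.sum(),P[k].mean(0), cv2.minAreaRect((P[k][:,:2]*1000).astype(np.float32)))
P,C=pts(270,318,155,202); k=(abs(P[:,2]-.058)<.006); print("plate",k.sum(),P[k].mean(0),cv2.minAreaRect((P[k][:,:2]*1000).astype(np.float32)))
P,C=pts(255,275,152,172); k=(P[:,2]>.095); print("post",k.sum(),P[k].mean(0),P[k].max(0))
P,C=pts(222,248,142,162); k=(P[:,2]>.03); print("hinge",k.sum(),P[k].mean(0),P[k].max(0))
print("holes by pixel",atz("top",(245,217),.074),atz("top",(296,179),.058))
a=cv2.resize(i[130:260,200:440],None,fx=3.3,fy=3.3,interpolation=cv2.INTER_CUBIC)[:,:,::-1]
b=cv2.resize(j[120:220,170:330],None,fx=1.7,fy=1.7)[:,:,::-1]
im=np.zeros((600,800,3),np.uint8); im[:a.shape[0],:a.shape[1]]=a[:600,:800]; im[600-b.shape[0]:,:b.shape[1]]=b; cv2.imwrite("pics/c1.png",im)
E
```

```text
pin 84 [ 0.5625 -0.2969  0.1234] 0.13423415613265507 [ 0.5633 -0.2987  0.1297]
pin 54 [ 0.536  -0.1618  0.0977] 0.1028032371127439 [ 0.536  -0.1617  0.0979]
pin 62 [ 0.5494 -0.2294  0.0895] 0.0968609070336409 [ 0.5498 -0.2303  0.0918]
lug 993 [0.499  0.0414 0.0741] ((500.11700439453125, 41.75462341308594), (76.38418579101562, 64.80380249023438), 9.127424240112305)
plate 806 [ 0.587  -0.0559  0.058 ] ((591.0881958007812, -47.27363204956055), (92.02507781982422, 64.16932678222656), 64.81182861328125)
post 60 [ 0.6116 -0.0039  0.1099] [0.6199 0.0047 0.1173]
hinge 189 [0.6397 0.0572 0.0645] [0.6549 0.0752 0.0781]
holes by pixel [0.5052 0.042  0.074 ] [ 0.5832 -0.0637  0.058 ]
```

View pics/c1.png

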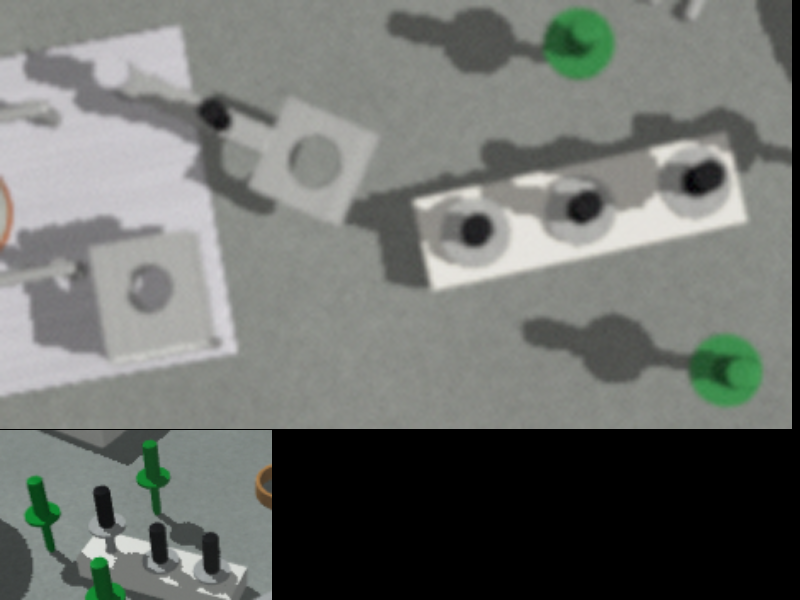

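The crop confirms it: the black pin at top-view pixel (412,182) is the only tall one (top at 130 mm, against 98 and 92 mm). In the crop the fork hole is at (151,288) and the gate plate hole at (316,160). Now I work out the push waypoints for shutting the gate with closed fingers behind the post.

```bash
cat >> h.py <<'E'
A=np.radians(9.1); FORK=np.array([.502,.0418]); HINGE=FORK+.14*np.array([np.cos(A),np.sin(A)]) 
def push(th,gap):  # finger centre & tool yaw for gate angle th
    u=-np.array([np.cos(A+th),np.sin(A+th)]); t=np.array([u[1],-u[0]])
    return HINGE+.075*u-t*(.019+gap), t
def cmd(xy,z,minusz=None,base=None):
    s=base or arm.read_state(); T=R.from_rotvec(s["eef_rot"]); m=T.as_matrix()
    sh=T.inv().apply(np.r_[xy,z]-np.array(s["tcp_pos"]))/.025
    rot=0
    if minusz is not None:
        c=-m[:2,2]; a=np.arctan2(c[0]*minusz[1]-c[1]*minusz[0],c@minusz)  # ccw from above
        rot=-np.degrees(a)/8
    return np.round(sh,2).tolist()+[round(float(rot),2)]
E
python3 - <<'E'
from h import *
print(HINGE)
p,t=push(1.0,.03); print("above",p,cmd(p,.30,t),cmd(p,.15,t))
E
```

```text
[0.64023793 0.06394213]
above [ 0.65510702 -0.02440327] [0.16, -17.09, 25.0, 0.49] [6.16, -17.09, 25.0, 0.49]
```

```bash
python3 -m creep '[[[0,-1.3,1.8],[0,0,0]],[[0,-2.5,3.7],[0,0,0]],[[0,-3.8,5.5],[0,0,0]],[[0,-5,7.3],[0,0,0]],[[0,-6.2,9.1],[0,0,0]],[[0,-7.5,11],[0,0,0]],[[0,-8.7,12.8],[0,0,0]],[[0,-8.7,12.8],[0,0,0]]]' 0; python3 - <<'E'
from h import *
p,t=push(1.0,.03); print("above",p,cmd(p,.30,t),cmd(p,.15,t))
E
```

```text
time: 1.3
tcp_pos: [0.4399, 0.2734, 0.3043]
eef_rot: [0.271, 1.553, -0.271]
ft_force: [1.0, -0.4, -0.4]
width: 0.0
above [ 0.65510702 -0.02440327] [0.18, -8.3, 12.13, 0.48] [6.18, -8.3, 12.13, 0.48]
```

```bash
python3 -m creep '[[[0,-1.2,1.7],[0,0,0]],[[0,-2.4,3.5],[0,0,0]],[[0,-3.6,5.2],[0,0,0]],[[0,-4.8,7],[0,0,0]],[[0,-5.9,8.7],[0,0,0]],[[0,-7.1,10.4],[0,0,0]],[[0,-8.3,12.1],[0.5,0,0]],[[0,-8.3,12.1],[0.5,0,0]]]' 0; python3 - <<'E'
from h import *
np.set_printoptions(precision=4,suppress=True)
p,t=push(1.0,.03); print("above",p,cmd(p,.30,t),cmd(p,.148,t))
i,d=shot("wrist","w1")
for n in ("fork_hole","gate","gate_grip"):
    for r in arm.find_in("wrist",n)[:2]: print(n,r)
E
```

```text
time: 2.1
tcp_pos: [0.6551, -0.0255, 0.3036]
eef_rot: [0.327, 1.545, -0.329]
ft_force: [0.4, 0.3, -0.4]
width: 0.005
above [ 0.6551 -0.0244] [0.14, 0.04, -0.02, -0.05] [6.22, 0.04, -0.02, -0.05]
fork_hole {'position': [0.6056, 0.0841, 0.0053], 'conf': 0.69}
gate {'position': [0.6015, -0.045, 0.0576], 'conf': 0.87}
gate_grip {'position': [0.6005, -0.0439, 0.0568], 'conf': 0.56}
```

View pics/w1.png

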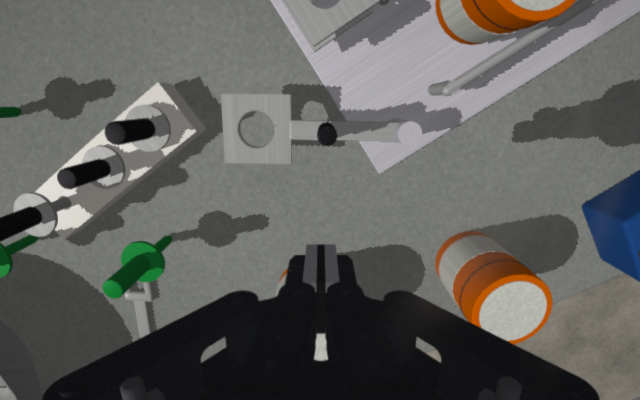

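The wrist picture shows the post at (327,133), plate hole (257,129) and hinge (410,132), with the closed fingertips at (320,250) behind the post and the way down clear. I convert those pixels to check the geometry, then work out the push rows.

```bash
python3 - <<'E'
from h import *
np.set_printoptions(precision=4,suppress=True)
print(atz("wrist",(327,133),.112),atz("wrist",(257,129),.058),atz("wrist",(410,132),.078))
s=arm.read_state(); s["tcp_pos"]=np.r_[s["tcp_pos"][:2],.148]
for th,g in[(1.0,.03),(1.0,.003),(.85,0),(.7,0),(.55,0),(.4,0),(.25,0),(.1,0),(.05,0),(0,0)]:
    p,t=push(th,g); print(th,g,p,cmd(p,.148,t,s))
E
python3 -m creep '[[[1.5,0,0],[0,0,0]],[[3,0,0],[0,0,0]],[[4.5,0,0],[0,0,0]],[[5.5,0,0],[0,0,0]],[[6.2,0,0],[0,0,0]],[[6.2,0,0],[0,0,0]]]' 0
```

```text
[0.6093 0.0037 0.112 ] [ 0.5841 -0.0553  0.058 ] [0.6402 0.0705 0.078 ]
1.0 0.03 [ 0.6551 -0.0244] [-0.0, -0.09, 0.13, -0.01]
1.0 0.003 [ 0.6304 -0.0136] [0.0, -0.1, -0.95, -0.01]
0.85 0 [ 0.6164 -0.0096] [0.0, -0.18, -1.53, 1.07]
0.7 0 [ 0.6056 -0.0053] [0.0, -0.19, -1.99, 2.14]
0.55 0 [0.5957 0.0007] [0.0, -0.13, -2.45, 3.21]
0.4 0 [0.5867 0.0081] [0.0, -0.0, -2.9, 4.29]
0.25 0 [0.579  0.0167] [0.0, 0.19, -3.32, 5.36]
0.1 0 [0.5726 0.0264] [0.0, 0.44, -3.71, 6.44]
0.05 0 [0.5708 0.0298] [0.0, 0.54, -3.83, 6.8]
0 0 [0.5692 0.0333] [0.0, 0.64, -3.95, 7.15]
time: 2.9
tcp_pos: [0.6514, -0.0199, 0.146]
eef_rot: [0.323, 1.552, -0.323]
ft_force: [-0.1, -0.4, -1.1]
width: -0.002
```

```bash
python3 - <<'E'
from h import *
arm.camera("top")
s=arm.read_state(); print(s["tcp_pos"],s["dq"])
for th,g in[(1.0,.003),(.85,0),(.7,0),(.55,0),(.4,0),(.25,0),(.1,0),(.05,0),(0,0)]:
    p,t=push(th,g); print(th,g,p,cmd(p,.148,t,s))
E
```

```text
[ 0.65270428 -0.02033056  0.14831734] [-0.00849634 -0.02648852 -0.04600654 -0.00096912 -0.00168335 -0.00057803]
1.0 0.003 [ 0.63036602 -0.01359203] [0.01, -0.11, -0.93, -0.0]
0.85 0 [ 0.6163517 -0.0096476] [0.02, -0.19, -1.5, 1.07]
0.7 0 [ 0.6056228  -0.00525175] [0.02, -0.2, -1.97, 2.15]
0.55 0 [0.59567129 0.00069804] [0.02, -0.14, -2.43, 3.22]
0.4 0 [0.58672065 0.00806816] [0.02, -0.02, -2.87, 4.3]
0.25 0 [0.57897189 0.01669309] [0.02, 0.18, -3.3, 5.37]
0.1 0 [0.57259903 0.02637913] [0.02, 0.43, -3.68, 6.44]
0.05 0 [0.57080619 0.02980661] [0.02, 0.53, -3.8, 6.8]
0 0 [0.5691869  0.03331941] [0.02, 0.63, -3.92, 7.16]
```

```bash
python3 -m creep '[[[0,-0.1,-0.5],[0,0,0]],[[0,-0.1,-0.9],[0,0,0]],[[0,-0.15,-1.2],[0.5,0,0]],[[0,-0.2,-1.5],[1.1,0,0]],[[0,-0.2,-1.75],[1.6,0,0]],[[0,-0.2,-2],[2.1,0,0]],[[0,-0.15,-2.2],[2.7,0,0]],[[0,-0.15,-2.4],[3.2,0,0]]]' 0; python3 - <<'E'
from h import *
i,d=shot("top","t2")
s=arm.read_state(); print(s["tcp_pos"],s["ft_force"])
for th,g in[(.55,0),(.4,0),(.25,0),(.1,0),(.05,0),(0,0),(0,-.004)]:
    p,t=push(th,g); print(th,g,p,cmd(p,.148,t,s))
cv2.imwrite("pics/t2c.png",cv2.resize(i[100:260,180:420,::-1],None,fx=3,fy=3))
E
```

```text
time: 3.75
tcp_pos: [0.5979, -0.0006, 0.1513]
eef_rot: [0.675, 1.459, -0.673]
ft_force: [1.7, -0.5, -0.7]
width: -0.001
[ 5.97259990e-01 -2.91241748e-04  1.51107960e-01] [-0.83102923 -0.30715484 -0.64934619]
0.55 0 [0.59567129 0.00069804] [0.12, -0.02, -0.07, -0.02]
0.4 0 [0.58672065 0.00806816] [0.12, -0.1, -0.53, 1.06]
0.25 0 [0.57897189 0.01669309] [0.12, -0.12, -0.99, 2.13]
0.1 0 [0.57259903 0.02637913] [0.12, -0.06, -1.45, 3.2]
0.05 0 [0.57080619 0.02980661] [0.12, -0.02, -1.6, 3.56]
0 0 [0.5691869  0.03331941] [0.12, 0.02, -1.75, 3.92]
0 -0.004 [0.56855427 0.03726907] [0.12, 0.1, -1.89, 3.92]
```

View pics/t2c.png

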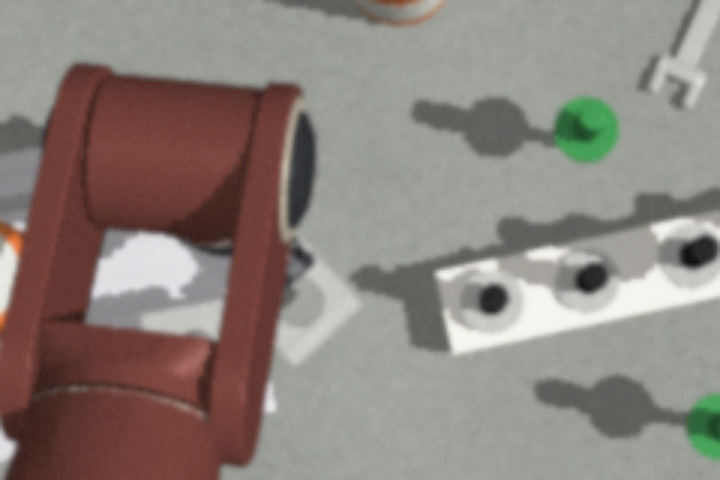

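The gate plate now shows at about crop (315,300), partly under the arm, so the gate is following the fingers. I push on, slower towards the stop.

```bash
python3 -m creep '[[[0.05,-0.05,-0.3],[0.5,0,0]],[[0.1,-0.1,-0.55],[1.1,0,0]],[[0.1,-0.1,-0.8],[1.6,0,0]],[[0.1,-0.1,-1],[2.1,0,0]],[[0.1,-0.1,-1.2],[2.6,0,0]],[[0.1,-0.05,-1.35],[3,0,0]],[[0.1,-0.05,-1.5],[3.3,0,0]],[[0.1,0,-1.6],[3.6,0,0]]]' 0; python3 - <<'E'
from h import *
i,d=shot("wrist","w3")
s=arm.read_state(); print(s["tcp_pos"],s["ft_force"])
for th,g in[(.05,0),(0,0),(0,-.004),(0,-.008)]:
    p,t=push(th,g); print(th,g,p,cmd(p,.148,t,s))
E
```

```text
time: 4.6
tcp_pos: [0.5714, 0.0296, 0.1482]
eef_rot: [1.055, 1.298, -1.054]
ft_force: [0.4, -1.2, 0.3]
width: 0.002
[0.57133808 0.02994405 0.1480221 ] [-0.37207567  0.88502294  1.03859249]
0.05 0 [0.57080619 0.02980661] [0.0, -0.02, 0.0, -0.02]
0 0 [0.5691869  0.03331941] [0.0, -0.06, -0.15, 0.34]
0 -0.004 [0.56855427 0.03726907] [0.0, -0.05, -0.31, 0.34]
0 -0.008 [0.56792164 0.04121872] [0.0, -0.04, -0.47, 0.34]
```

View pics/w3.png

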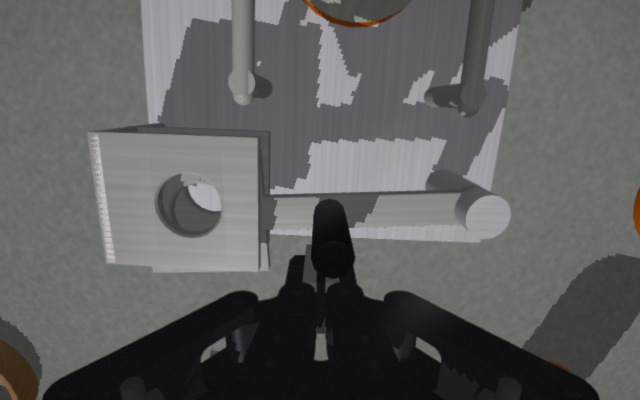

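The gate is nearly shut: the lug hole is at (188,205) with the gate plate just showing below it at (210,268), and the fingers touch the post at (335,255). I push the last few mm while watching the force.

```bash
python3 -m creep '[[[0,-0.05,-0.08],[0.2,0,0]],[[0,-0.05,-0.16],[0.3,0,0]],[[0,-0.05,-0.24],[0.3,0,0]],[[0,-0.05,-0.3],[0.3,0,0]],[[0,-0.05,-0.3],[0.3,0,0]],[[0,-0.05,-0.3],[0.3,0,0]]]' 0; python3 - <<'E'
from h import *
print(arm.read_state()["ft_force"])
E
```

```text
time: 5.25
tcp_pos: [0.569, 0.0352, 0.1475]
eef_rot: [1.084, 1.279, -1.086]
ft_force: [0.5, -7.3, 2.6]
width: -0.005
[ 0.49576459 -7.33775396  2.64711765]
```

```bash
python3 -m creep '[[[0,0,-0.06],[0,0,0]],[[0,0,-0.06],[0,0,0]],[[0,0,-0.06],[0,0,0]]]' 0; python3 -m creep '[[[0,0,0.3],[0,0,0]],[[0,0,0.8],[0,0,0]],[[-1,0,1.2],[0,0,0]],[[-2.5,0,1.2],[0,0,0]],[[-4,0,1.2],[0,0,0]],[[-4,0,1.2],[0,0,0]],[[-4,0,1.2],[0,0,0]],[[-4,0,1.2],[0,0,0]]]' 0; python3 - <<'E'
from h import *
i,d=shot("wrist","w4"); print(arm.read_state()["tcp_pos"])
print(model("wrist")); 
E
```

```text
time: 5.55
tcp_pos: [0.569, 0.0354, 0.1476]
eef_rot: [1.082, 1.277, -1.087]
ft_force: [1.0, -11.5, 0.9]
width: 0.003
time: 6.35
tcp_pos: [0.5722, 0.0084, 0.2449]
eef_rot: [1.085, 1.285, -1.088]
ft_force: [-0.7, -0.2, -0.7]
width: 0.0
[0.57200162 0.00844448 0.24438548]
(array([[332.72084275,   0.        , 320.5020545 ],
       [  0.        , 332.72084275, 201.53598276],
       [  0.        ,   0.        ,   1.        ]]), array([-0.06746051,  0.        ,  0.        ,  0.        ,  0.        ]), array([[ 0.98608121,  0.16623645, -0.00304952],
       [ 0.16040282, -0.94633006,  0.2805893 ],
       [ 0.04375832, -0.27717299, -0.95982308]]), array([-0.56495906, -0.1034751 ,  0.2985032 ]))
```

View pics/w4.png

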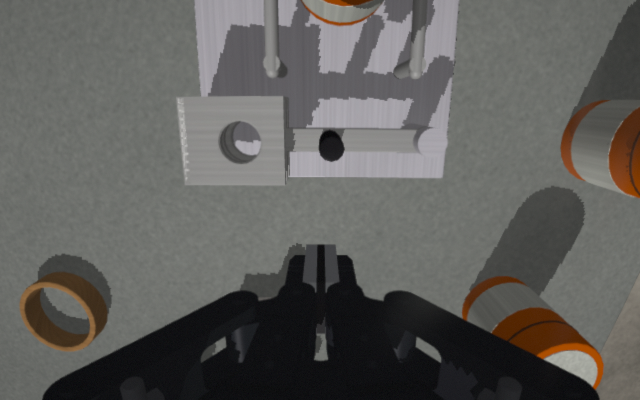

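The gate is against its stop: the force rose to 11.5 N without further motion, the bar is level with the lug, and the fork hole is at (241,142). Next I measure the fork hole and the way to the pin.

```bash
python3 - <<'E'
from h import *
np.set_printoptions(precision=4,suppress=True)
print("fork",atz("wrist",(241,142),.074),"post",atz("wrist",(331,145),.112))
d=np.load("pics/w4.npz")["d"]
v,u=np.mgrid[92:190,175:295];v=v.ravel();u=u.ravel();P=world("wrist",np.c_[u,v],d[v,u]);k=abs(P[:,2]-.074)<.005
print(cv2.minAreaRect((P[k][:,:2]*1000).astype(np.float32)))
s=arm.read_state();print(R.from_rotvec(s["eef_rot"]).as_matrix())
pin=np.array([.563,-.2985]); r=np.array([.195,-.981])
print(cmd(pin,.25,-r),cmd(pin,.162,-r))
E
```

```text
fork [0.5079 0.0439 0.074 ] post [0.5702 0.0565 0.112 ]
((500.5504455566406, 42.676002502441406), (76.6070556640625, 63.9009895324707), 9.095458984375)
[[-0.0033  0.9863  0.1652]
 [ 0.0005  0.1652 -0.9863]
 [-1.     -0.0032 -0.0011]]
[-0.23, -2.38, 12.05, -0.22] [3.29, -2.37, 12.05, -0.22]
```

```bash
python3 - <<'E'
from h import *
np.set_printoptions(precision=4,suppress=True)
def hole(n,f,cx,cy,z):
    d=np.load(f"pics/{f}.npz")["d"]; v,u=np.mgrid[cy-45:cy+45,cx-45:cx+45];v=v.ravel();u=u.ravel()
    P=world(n,np.c_[u,v],d[v,u]); q=np.array([atz(n,(a,b),z)[:2] for a,b in zip(u,v)])
    c=atz(n,(cx,cy),z)[:2]; k=(np.linalg.norm(q-c,axis=1)<.023)&(P[:,2]<z-.004)
    print(n,k.sum(),cv2.minEnclosingCircle((q[k]*1000).astype(np.float32)),q[k].mean(0))
hole("wrist","w4",241,142,.074); hole("top","top0",245,217,.074)
E
python3 -m creep '[[[0,-0.3,1.7],[0,0,0]],[[0,-0.6,3.4],[0,0,0]],[[0,-1,5.1],[-0.2,0,0]],[[0,-1.3,6.8],[-0.2,0,0]],[[-0.1,-1.7,8.6],[-0.2,0,0]],[[-0.2,-2,10.3],[-0.2,0,0]],[[-0.2,-2.4,12],[-0.2,0,0]],[[-0.2,-2.4,12],[-0.2,0,0]]]' 1
python3 -m creep '[[[0,0,0],[0,0,0]],[[0,0,0],[0,0,0]],[[0,0,0],[0,0,0]]]'
python3 - <<'E'
from h import *
np.set_printoptions(precision=4,suppress=True)
i,d=shot("wrist","w5"); s=arm.read_state()
np.savez("pics/w5m.npz",**dict(zip("KDRt",model("wrist"))))
for r in arm.find_in("wrist","pin_long_grip"): print(r)
v,u=np.mgrid[0:400:2,0:640:2];v=v.ravel();u=u.ravel();dd=d[v,u];k=dd>0
P=world("wrist",np.c_[u,v][k],dd[k]);C=i[v,u][k].max(1)
for lo,hi in((.095,.118),(.118,.135)):
    m=(abs(P[:,0]-.563)<.035)&(abs(P[:,1]+.2985)<.035)&(P[:,2]>lo)&(P[:,2]<hi); print(lo,m.sum(),P[m].mean(0),P[m].max(0),P[m].min(0))
pin=np.array([.563,-.2985]);r=np.array([.195,-.981]);print(s["tcp_pos"],cmd(pin,.162,-r),s["width"])
E
```

```text
time: 7.2
tcp_pos: [0.5618, -0.3017, 0.2494]
eef_rot: [1.068, 1.295, -1.071]
ft_force: [0.6, 0.4, -0.1]
width: 1.0
time: 7.5
tcp_pos: [0.5633, -0.2959, 0.2507]
eef_rot: [1.064, 1.297, -1.064]
ft_force: [0.1, -0.3, -0.3]
width: 0.997
{'position': [0.6506, -0.2288, 0.067], 'conf': 0.89}
{'position': [0.452, -0.3107, 0.0665], 'conf': 0.66}
{'position': [0.5812, -0.3897, 0.0662], 'conf': 0.66}
0.095 68 [ 0.5644 -0.2933  0.1068] [ 0.5748 -0.291   0.118 ] [ 0.5565 -0.3027  0.095 ]
0.118 222 [ 0.5658 -0.2992  0.1284] [ 0.5757 -0.291   0.1315] [ 0.5566 -0.3099  0.1181]
[ 0.5634 -0.296   0.251 ] [3.57, -0.03, 0.09, -0.01] 1.000829303057522Traceback (most recent call last):
  File "<stdin>", line 8, in <module>
  File "<stdin>", line 5, in hole
  File "h.py", line 11, in atz
    K,D,Rm,t=model(n); p=cv2.undistortPoints(np.array([[uv]],float),K,D)[0,0]
             ~~~~~^^^
  File "h.py", line 5, in model
    m=arm.camera_model(n); return np.array(m["mtx"],float),np.array(m["D"],float),R.from_rotvec(np.ravel(m["rvec"])).as_matrix(),np.ravel(m["tvec"])
ValueError: time passes only in moves, steps and waits
```

View pics/w5.png

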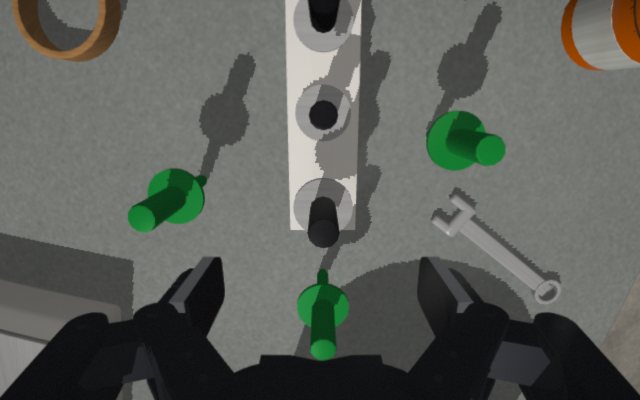

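The wrist picture shows the tall black pin at (323,225), centred between the open fingers at (215,280) and (430,280). The short pins are at (323,115) and (322,12), and the green ones are clear of the way down. Depth puts the pin's top at about (0.5655, -0.300).

```bash
python3 -m creep '[[[0,0.05,0.15],[0,0,0]],[[1,0.05,0.15],[0,0,0]],[[2,0.05,0.15],[0,0,0]],[[2.8,0.05,0.15],[0,0,0]],[[3.3,0.05,0.15],[0,0,0]],[[3.5,0.05,0.15],[0,0,0]],[[3.5,0.05,0.15],[0,0,0]],[[3.5,0.05,0.15],[0,0,0]]]' 1; python3 -m creep '[[[0,0,0],[0,0,0]],[[0,0,0],[0,0,0]],[[0,0,0],[0,0,0]],[[0,0,0],[0,0,0]],[[0,0,0],[0,0,0]],[[0,0,0],[0,0,0]],[[0,0,0],[0,0,0]],[[0,0,0],[0,0,0]]]' 0
```

```text
time: 8.4
tcp_pos: [0.5658, -0.3012, 0.1652]
eef_rot: [1.065, 1.293, -1.065]
ft_force: [0.4, -0.9, 0.5]
width: 0.999
time: 9.2
tcp_pos: [0.5654, -0.3009, 0.1643]
eef_rot: [1.065, 1.294, -1.065]
ft_force: [0.7, 0.0, 1.6]
width: 0.216
```

```bash
python3 - <<'E'
from h import *
M=model("top"); s0=np.load("pics/top0.npz")["d"]
z=.074; cx,cy=245,217; K,D,Rm,t=M
v,u=np.mgrid[cy-22:cy+22,cx-22:cx+22];v=v.ravel();u=u.ravel()
p=cv2.undistortPoints(np.c_[u,v][:,None].astype(float),K,D)[:,0]; r=np.c_[p,np.ones(len(p))]@Rm; c=-Rm.T@t
q=(c+r*((z-c[2])/r[:,2])[:,None])[:,:2]; Z=(c+r*s0[v,u][:,None])[:,2]
k=(np.linalg.norm(q-[.504,.042],axis=1)<.022)&(Z<.07)
print(k.sum(),cv2.minEnclosingCircle((q[k]*1000).astype(np.float32)),q[k].mean(0))
# wrist w4 with saved model
Rm=np.array([[0.98608121,0.16623645,-0.00304952],[0.16040282,-0.94633006,0.2805893],[0.04375832,-0.27717299,-0.95982308]]);t=np.array([-0.56495906,-0.1034751,0.2985032]);K,D=model("wrist")[:2]
s0=np.load("pics/w4.npz")["d"];cx,cy=241,142
v,u=np.mgrid[cy-40:cy+40,cx-40:cx+40];v=v.ravel();u=u.ravel()
p=cv2.undistortPoints(np.c_[u,v][:,None].astype(float),K,D)[:,0]; r=np.c_[p,np.ones(len(p))]@Rm; c=-Rm.T@t
q=(c+r*((z-c[2])/r[:,2])[:,None])[:,:2]; Z=(c+r*s0[v,u][:,None])[:,2]
k=(np.linalg.norm(q-[.506,.043],axis=1)<.023)&(Z<.07)
print(k.sum(),cv2.minEnclosingCircle((q[k]*1000).astype(np.float32)),q[k].mean(0))
E
```

```text
157 ((505.9252624511719, 42.27447509765625), 14.713051795959473) [0.50615601 0.04247397]
1257 ((507.3403625488281, 44.18036651611328), 14.521439552307129) [0.50734078 0.04435804]
```

```bash
python3 -m creep '[[[-0.3,0,0],[0,0,0]],[[-0.8,0,0],[0,0,0]],[[-1.6,0,0],[0,0,0]],[[-2.6,0,0],[0,0,0]],[[-3.8,0,0],[0,0,0]],[[-5.2,0,0],[0,0,0]],[[-5.2,0,0],[0,0,0]],[[-5.2,0,0],[0,0,0]]]' 0; python3 - <<'E'
from h import *
s=arm.read_state();print(s["tcp_pos"],s["ft_force"],s["width"],cmd([.507,.0435],.295,[-.158,.987]))
E
```

```text
time: 10.0
tcp_pos: [0.5654, -0.301, 0.2956]
eef_rot: [1.065, 1.292, -1.065]
ft_force: [-0.1, 0.7, -2.1]
width: 0.218
[ 0.56537684 -0.3009714   0.29557286] [-0.11395075  0.65889947 -2.13393444] 0.2175279481959545 [-0.0, 0.36, -13.97, 0.25]
```

```bash
python3 -m creep '[[[0,0,-0.8],[0,0,0]],[[0,0.05,-1.9],[0.1,0,0]],[[0,0.1,-3],[0.1,0,0]],[[0,0.1,-4.1],[0.2,0,0]],[[0,0.15,-5.2],[0.2,0,0]],[[0,0.2,-6.3],[0.2,0,0]],[[0,0.2,-7.4],[0.2,0,0]],[[0,0.2,-8.5],[0.2,0,0]]]' 0;  python3 -m creep '[[[0,0,-1],[0,0,0]],[[0,0,-2],[0,0,0]],[[0,0.1,-3],[0,0,0]],[[0,0.1,-4],[0,0,0]],[[0,0.15,-5],[0,0,0]],[[0,0.15,-5.5],[0,0,0]],[[0,0.15,-5.5],[0,0,0]],[[0,0.15,-5.5],[0,0,0]]]' 0; python3 - <<'E'
from h import *
np.set_printoptions(precision=4,suppress=True)
i,d=shot("wrist","w6");j,e=shot("scene","s6")
s=arm.read_state();print(s["tcp_pos"],s["ft_force"],s["width"],cmd([.507,.0435],.295,[-.158,.987]))
print(R.from_rotvec(s["eef_rot"]).as_matrix()[:,0],pix("scene",[[.507,.0435,.074],[.507,.0435,.142],[.507,.0435,.235]]))
im=np.zeros((600,640,3),np.uint8);im[:300]=cv2.resize(i[100:400,:],(640,300));im[300:]=cv2.resize(j[130:280,310:470],(320*1,300)).repeat(2,1)[:,:640];cv2.imwrite("pics/c6.png",im[...,::-1])
E
```

```text
time: 10.8
tcp_pos: [0.5278, -0.09, 0.2913]
eef_rot: [1.085, 1.287, -1.088]
ft_force: [0.6, -0.5, -1.7]
width: 0.213
time: 11.6
tcp_pos: [0.5099, 0.0445, 0.293]
eef_rot: [1.085, 1.284, -1.087]
ft_force: [0.1, 0.5, -2.6]
width: 0.216
[0.5102 0.0441 0.2935] [ 0.6537  0.3693 -2.1559] 0.21849111245331462 [-0.06, -0.13, 0.0, 0.04]
[-0.0006 -0.0005 -1.    ] [[393.8109 220.09  ]
 [398.6113 194.4149]
 [406.1253 153.8485]]
```

View pics/c6.png

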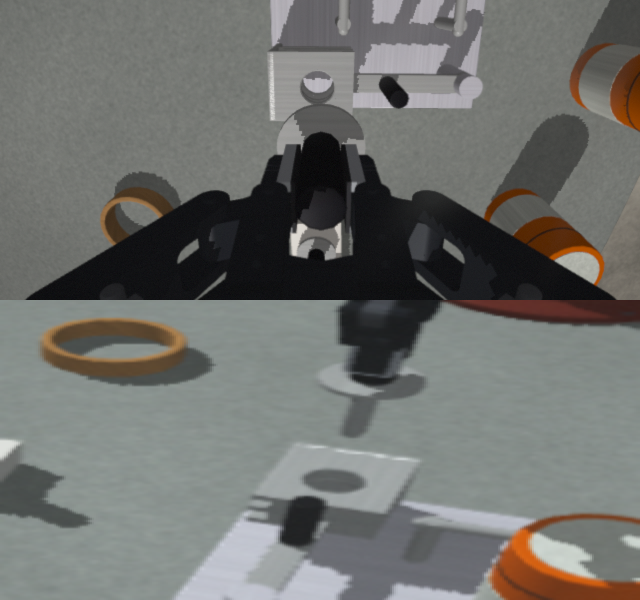

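Upper half: the pin is held upright, with its collar at (320,135), just behind the lug hole at (318,85) as parallax would have it. Lower half: the pin tip at (357,432) is above the hole at (335,480), and its scene pixel (399,196) matches the predicted (398.6,194). I correct about 3 mm and lower.

```bash
python3 -m creep '[[[0.3,-0.13,0],[0,0,0]],[[0.8,-0.13,0],[0,0,0]],[[1.3,-0.13,0],[0,0,0]],[[1.7,-0.13,0],[0,0,0]],[[2.1,-0.13,0],[0,0,0]],[[2.5,-0.13,0],[0,0,0]],[[2.5,-0.13,0],[0,0,0]],[[2.5,-0.13,0],[0,0,0]]]' 0; python3 -m creep '[[[0.3,0,0],[0,0,0]],[[0.6,0,0],[0,0,0]],[[0.9,0,0],[0,0,0]],[[0.9,0,0],[0,0,0]]]' 0;python3 - <<'E'
from h import *
s=arm.read_state();print(s["tcp_pos"],s["ft_force"],s["width"],cmd([.507,.0435],.166,[-.158,.987]))
E
```

```text
time: 12.5
tcp_pos: [0.507, 0.0444, 0.2312]
eef_rot: [1.086, 1.283, -1.086]
ft_force: [-0.3, 0.8, -2.7]
width: 0.215
time: 12.9
tcp_pos: [0.5061, 0.0444, 0.2071]
eef_rot: [1.085, 1.286, -1.088]
ft_force: [-0.9, 0.4, -2.4]
width: 0.218
[0.50608002 0.04443174 0.20709951] [-0.9072668   0.42069749 -2.44758024] 0.21833686442946867 [1.64, 0.04, 0.04, 0.05]
```

```bash
python3 -m creep '[[[0.3,0.04,0],[0,0,0]],[[0.6,0.04,0],[0,0,0]],[[0.9,0.04,0],[0,0,0]],[[1.2,0.04,0],[0,0,0]],[[1.4,0.04,0],[0,0,0]],[[1.5,0.04,0],[0,0,0]],[[1.5,0.04,0],[0,0,0]],[[1.5,0.04,0],[0,0,0]]]' 0; python3 -m creep '[[[0.06,0,0],[0,0,0]],[[0.12,0,0],[0,0,0]],[[0.12,0,0],[0,0,0]]]' 0
```

```text
time: 13.7
tcp_pos: [0.5081, 0.0445, 0.1716]
eef_rot: [1.086, 1.283, -1.086]
ft_force: [0.3, -0.5, -2.0]
width: 0.216
time: 14.0
tcp_pos: [0.5079, 0.0446, 0.1683]
eef_rot: [1.086, 1.283, -1.086]
ft_force: [0.3, 0.4, -2.5]
width: 0.221
```

```bash
python3 -m creep '[[[0.05,0,0],[0,0,0]],[[0.1,0,0],[0,0,0]],[[0.1,0,0],[0,0,0]]]' 0; python3 -m creep '[[[0.05,0,0],[0,0,0]],[[0.05,0,0],[0,0,0]]]' 0
```

```text
time: 14.3
tcp_pos: [0.5081, 0.0445, 0.1663]
eef_rot: [1.086, 1.283, -1.086]
ft_force: [-0.2, 0.4, 1.1]
width: 0.22
time: 14.5
tcp_pos: [0.5082, 0.0446, 0.1663]
eef_rot: [1.086, 1.283, -1.086]
ft_force: [-4.7, -0.4, 7.5]
width: 0.217
```

Contact came at TCP z 0.166, as predicted for the collar on the lug. I open part way, because the post is close, and lift off.

```bash
python3 -m creep '[[[0,0,0],[0,0,0]],[[0,0,0],[0,0,0]],[[0,0,0],[0,0,0]],[[0,0,0],[0,0,0]],[[0,0,0],[0,0,0]]]' 0.5; python3 -m creep '[[[-0.5,0,0],[0,0,0]],[[-1,0,0],[0,0,0]],[[-2,0,0],[0,0,0]],[[-3.5,0,0],[0,0,0]],[[-5,0,0],[0,0,0]],[[-5,0,1.5],[0,0,0]],[[-5,0,3],[0,0,0]],[[-5,0,3],[0,0,0]]]' 0.5;  python3 -m creep '[[[0,0,1.5],[0,0,0]],[[0,0,2.5],[0,0,0]],[[0,0,2.5],[0,0,0]],[[0,0,2.5],[0,0,0]]]'; python3 - <<'E'
from h import *
np.set_printoptions(precision=4,suppress=True)
i,d=shot("wrist","w7");Rw=model("wrist");j,e=shot("scene","s7")
v,u=np.mgrid[0:400,0:640];v=v.ravel();u=u.ravel();dd=d[v,u];k=dd>0;P=world("wrist",np.c_[u,v][k],dd[k])
near=np.linalg.norm(P[:,:2]-[.507,.0435],axis=1)
m=(near<.03)&(P[:,2]>.1);print("handle",m.sum(),P[m].max(0),P[m].min(0))
m=(near<.03)&(P[:,2]>.07)&(P[:,2]<.09);print("collar/lug z pct",np.percentile(P[m][:,2],[5,25,50,75,95]))
im=np.zeros((600,640,3),np.uint8);im[:300]=i[:300];im[300:]=cv2.resize(j[150:300,310:470],(320,300)).repeat(2,1);cv2.imwrite("pics/c7.png",im[...,::-1])
E
```

```text
time: 15.0
tcp_pos: [0.5079, 0.0446, 0.1645]
eef_rot: [1.086, 1.283, -1.086]
ft_force: [-0.2, -0.9, 0.2]
width: 0.503
time: 15.8
tcp_pos: [0.5211, -0.0324, 0.292]
eef_rot: [1.089, 1.277, -1.088]
ft_force: [0.2, 0.9, 0.0]
width: 0.495
time: 16.2
tcp_pos: [0.5307, -0.0908, 0.2904]
eef_rot: [1.087, 1.283, -1.086]
ft_force: [-0.8, -1.1, 0.1]
width: 0.497
handle 632 [0.5183 0.0466 0.1328] [0.4983 0.0348 0.1001]
collar/lug z pct [0.0722 0.0732 0.076  0.0772 0.0784]
```

View pics/c7.png

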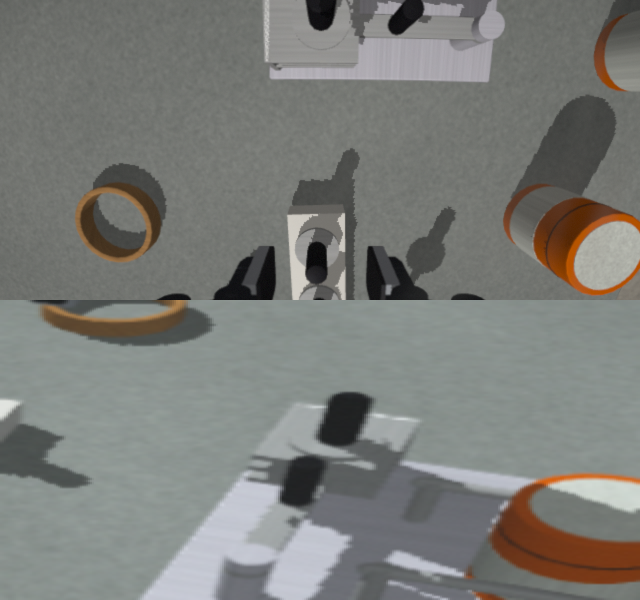

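The pin stands upright on the fork (upper half (320,15), lower half (345,420)) with its collar flat on the lug. The handle top is at 0.132–0.133 m and the collar top at 0.078 m, both as expected for fully down. The gate bar is still in line with the fork and the gripper is clear.

```bash
python3 -c "
from workcell import arm
print(arm.close_job())"
```

```text
the job is handed in; nothing more can be done
None
```

The gate is shut and the long pin is all the way down through the fork. I handed the job in at about 16 s of the allowed 54 s; it reports no verdict.

**What I did:** I pushed the gate shut with closed fingers on its post until it met its stop, where the force rose to 11.5 N and the gate moved no further. I then took the tallest black pin from the rack, lowered it through the holes, let go and moved the arm clear.

**Last checks:**
- **Pin:** contact came at the predicted height, with up to 7.5 N on the wrist. After release the handle top was at about 132–133 mm (132 expected) and the collar top at 78 mm (78 expected).
- **Gate and gripper:** in the last pictures the gate bar was still in line with the fork, the pin stood upright and the gripper was clear.

**What disagreed:**
- One wrist-camera reading of the gate was up to about 8 mm off, most likely because the arm was still settling, so I did not use it.
- One hole-fitting script failed; I redid it. The top and wrist cameras then agreed on the fork hole to about 2 mm.
- The networks' positions for the fork hole were wrong and for the gate post were off, so I located both from depth and pixels instead.

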